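# Fit and lock the access cover of the desk wiring box

### The arm

A 7-joint arm with a two-finger parallel gripper is mounted at the origin on the work surface. World frame = base frame: x ahead of the robot, y to its left, z up, the work surface at z = 0. Lengths are in mm, angles in rad, forces in N, time in s.
With the tool pointing down it reaches from about 425 to 975 mm from the base axis. Payload 16.7 kg.
Tool frame: the origin (TCP) lies at the very end of the fingers, on their centre line; the grasp point (between the pads) lies env.grip_point_offset behind it (env.grip_point_offset is the distance from the TCP to the grasp point, in mm); z points along the fingers, y is the line along which they close (so a half turn about z gives the same grasp; the last joint's range is limited). The gripper opens to 85 mm and grips with 20 to 120 N. Pads are 22 mm wide; open, the fingers measure 114 mm over their backs; the gripper's body (76 mm by 85 mm) begins 54 mm behind the grasp point. The pads swing forward as they close: fully open they stand 13 mm farther back than shut.
Start: joints at [-1.419, 0.426, 0.074, 1.606, -0.034, 1.111, -0.067], TCP at [199.997, 644.653, 231.302] pointing down, gripper open.
Joint ranges: [-2.85, 2.85], [-0.5, 2.14], [-1.23, 1.37], [0.21, 2.46], [-1.02, 4.16], [0.16, 2.05], [-2.73, 2.73]. Speed limits (rad/s): [1.89, 1.89, 2.39, 2.39, 3.01, 3.01, 3.01].

### API

Orientations are given as a unit quaternion [x, y, z, w].
In Python, from plant import env gives the robot as it stands. The module is installed in compiled form; this text tells all that it offers.
- The arm moves only by the tool step_arm, never from a script. Its argument "rows" is a list of rows, each an object of numbers: "tx", "ty", "tz": the shift along the world's x, y, z in mm; "twist": the turn about the world's z in rad. A call has 1 to 20 rows; each row shifts and turns the commanded pose from where the row before left it; what a row does not reach is not made up. A row lasts 1/8 s, in which the tool goes at most 62.5 mm and 10.7 degrees, less where a joint would pass 70% of its speed; a pose out of reach is approached as far as the arm can. A call with a gripper value outside its range is refused whole. "gripper" is the opening, from -1 (shut) to 1 (fully open), set as the call begins (left out, the last holds). The fingers move at their own pace and stop on an object; "grip_force" is the grip in N (left out, the last holds). Time passes only in rows, so rows that do not move let the fingers close. It gives the time, the measured TCP pose, the force, the opening and the grip force at its end, in the units of the state.
- env.sense(): the state, without advancing time (a new reading comes with each control period).
- env.read_camera(name): name is "side" or "top"; returns the picture (480x640x3 uint8, red, green, blue); there is no depth.
- env.camera_info(name): a dict with "intrinsics" (3x3 intrinsics, pixels), "camera_from_world" (4x4, takes a point from world to camera coordinates). Camera axes: x right, y down, z forward; pixel columns grow to the right and rows downward; lengths in mm; the calibration is good to about 2 mm. A picture is of the moment at which its call begins. camera_info takes no time and is no camera call.
- env.hand_in(): hands the job in; it is judged then, once.
The state is a dict: "time": time; "joints": joint angles; "qd": joint speeds; "tau": joint torques, N m; "ee_pos": TCP position; "eef_rot": TCP orientation; "contact_force": force on the tool from outside, world axes, zero at the start; "torque": the same for the moment, N m; "gripper_width": opening from 0.0 (shut) to 1.0 (fully open); "finger_force": force on a finger pad.
Only numpy, scipy, OpenCV 4.12 (cv2) and the standard library are available. Lean on these libraries where they do the work, as an engineer would, in place of code of your own. Each camera call takes 0.05 s, during which the arm holds its last target. There are 200 camera calls.

### The job

Fit the loose white access cover fully home in the hatch on top of the grey wiring box, then push its black wing in against the spring until you feel it land, turn it clockwise a quarter turn and let it spring back up into its locked detent. Do not force it: keep the load on the box under 25 N throughout, and leave the phone, the pen pot and the plant where they are.

Things in the scene. Friction and masses are not known exactly. Their poses are not given: they have to be found in the camera images.
- wiring_box: Grey box fixed to the desk, 180 mm (its x) by 280 mm (its y) by 90 mm high; origin: centre of its underside. In the middle of its top is the hatch, an opening 100 mm (x) by 124 mm (y), with a steel keeper bracket standing inside. Beside the hatch on the top lie a white double socket (+y end) and a round black grommet (-y end), both 3 mm high.
- hatch (a point): Centre of the hatch opening, level with the box's top face (90 mm above the desk). Axes as the box. Below it the keeper, a steel cup with a slot 40 mm long along the box's y and 13 mm wide, takes the cross-pin under the cover. It is clamped on uprights at a height that differs by up to 9 mm from box to box and is not given: it must be felt.
- cover: Loose white cover, about 0.3 kg, lying upright on the desk. Plate 116 mm (its x) by 140 mm (its y) by 6 mm over a skirt 96 by 120 mm outside, 32 mm deep, that enters the hatch with 2 mm play each side; its lowest 12 mm taper in by 3.5 mm. Origin: centre of the skirt's lower edge, 38 mm below the plate's top. Fits either way round (half a turn). Red marks: wing open; green: wing locked.
- cover_rim (a point): Point on the cover's axis, level with the underside of the plate's rim, 32 mm above the cover's origin. Axes as the cover. Fully home, the rim rests on the top of the box and this point meets hatch.
- wing_grip (a point): Grip point on the fastener's black wing, on the cover's axis, 76 mm above the cover's origin (38 mm above the plate's top) while the wing is up. The wing is an upright bar 50 mm long, 12 mm thick, 26 mm high, reaching from 23 to 49 mm above the plate on a 10 mm stem with a coil spring; this point is 11 mm below its top. y axis along the bar, x across it.
- wing (a joint): Turn of the wing, rad: 0 = open (bar along the cover's y, to the red marks), grows clockwise from above, 1.57 = locked (along x, to the green marks), stop at 1.66; stays where left. The cross-pin under it, 32 mm long, 5 mm thick, is parallel to the bar. With the cover home it turns only while the pin is pushed down through the keeper's slot; turned when not deep enough, the pin jams.
- plunger (a joint): How far the wing is pushed in, m, 0 = up. The spring pushes up with 3 N at 0, 7 N at 15 mm. Turning needs 4.5 to 13.5 mm (by the keeper's height); 1.5 mm deeper the pin lands on the keeper's solid floor and the force rises steeply. At about 1.57 rad, when the push is eased, it springs up 4 mm or more into the keeper's groove, its locked detent, and can be drawn no higher.
- phone: Dark phone lying on the desk, 75 by 155 by 8 mm, origin at the centre of its underside. Leave alone.
- pen_pot: Round oak pen pot, 72 mm wide, 95 mm high, with pens to 170 mm; origin at the centre of its underside. Leave alone.
- plant_pot: Small plant in a white pot, 84 mm wide, 75 mm high, leaves to 180 mm; origin at the centre of its underside. Leave alone.
There are look-alikes about, which are no part of the job. What is shaped like the cover but orange, pink or yellow is not meant.

How it is judged (in metres and radians):
On the way, in this order (a step that is already met when the one before it is completed fails the run):
1. the cover is fully home in the hatch with its wing still open (turned less than 0.35 rad) (horizontal distance between cover_rim and hatch below 0.005 m and z of cover_rim in the frame of hatch between -0.0025 and 0.0025 m and angle between cover's own z axis and vertical below 0.035 rad and value of joint wing below 0.35 rad), for 0.1 s.
2. with the cover home, the wing is pushed in (over 4 mm) and turned past half way (over 0.8 rad) (horizontal distance between cover_rim and hatch below 0.005 m and z of cover_rim in the frame of hatch between -0.0025 and 0.0025 m and angle between cover's own z axis and vertical below 0.035 rad and value of joint wing above 0.8 rad and value of joint plunger above 0.004 m), for 0.05 s.
At the end, for the whole second after the job is handed in: The cover is fully home in the hatch (rim within 2.5 mm of the box's top, centred within 5 mm, tilted less than 2 degrees) and at rest, and the wing is released, still, turned at least 1.42 rad and rests sprung up in its detent (plunger under 10.5 mm) (horizontal distance between cover_rim and hatch below 0.005 m and z of cover_rim in the frame of hatch between -0.0025 and 0.0025 m and angle between cover's own z axis and vertical below 0.035 rad and value of joint wing above 1.42 rad and value of joint plunger below 0.0105 m and velocity of joint wing below 0.05 rad/s and linear speed of cover below 0.01 m/s); the robot touches nothing.
It fails at once if the contact forces of the cover and its fastener on the wiring box add up to over 25 N (contact force between cover and wiring_box above 25 N).
It fails at once if the phone is moved by more than 20 mm or tipped over 0.3 rad (distance of phone from where it was at the start of the episode above 0.02 m or angle between phone's own z axis and vertical above 0.3 rad).
It fails at once if the pen pot is moved by more than 20 mm or tipped over 0.3 rad (distance of pen_pot from where it was at the start of the episode above 0.02 m or angle between pen_pot's own z axis and vertical above 0.3 rad).
It fails at once if the plant pot is moved by more than 20 mm or tipped over 0.3 rad (distance of plant_pot from where it was at the start of the episode above 0.02 m or angle between plant_pot's own z axis and vertical above 0.3 rad).
It also fails if it takes over 54 s, if anything falls off the work surface, if the arm or the gripper's body presses on something with over 40 N, if the wrist force passes 120 N, or if a joint passes its speed limit or range.

## Working session

There is one attempt and no reset: what is moved stays moved. The work goes in short steps, Python scripts to look and compute and a tool call to move; the robot and the scene stay as the last step left them, time stands still between calls to the robot, and variables do not carry over. Pictures are saved under pics/ and viewed, at most 10 in all, crops included, and the job is handed in when it is done.

Besides the shell and the picture viewer there is one more tool, called after "Request:" as name(argument=value, ...), one argument or row to a line, values as JSON. step_arm: Moves the arm, as the interface text tells. Its arguments: {"type":"object","properties":{"rows":{"type":"array","items":{"type":"object","properties":{"tx":{"type":"number"},"ty":{"type":"number"},"tz":{"type":"number"},"twist":{"type":"number"}}}},"gripper":{"type":"number"},"grip_force":{"type":"number"}},"required":["rows"]}

```bash
mkdir -p pics; python3 - <<'E'
from plant import env
import cv2
for n in("side","top"):
    cv2.imwrite(f"pics/{n}0.png",env.read_camera(n)[:,:,::-1]); i=env.camera_info(n); print(n,i["intrinsics"],i["camera_from_world"])
s=env.sense(); print(s,env.grip_point_offset)
E
```

```text
side [[470.53117021   0.         309.32458455]
 [  0.         470.53117021 230.82671192]
 [  0.           0.           1.        ]] [[ 6.69109387e-01 -7.42999154e-01 -1.56487977e-02 -4.22439074e+02]
 [-3.80369946e-01 -3.24301195e-01 -8.66110523e-01  2.29786518e+02]
 [ 6.38444462e-01  5.85475014e-01 -4.99607522e-01  9.52193442e+02]
 [ 0.00000000e+00  0.00000000e+00  0.00000000e+00  1.00000000e+00]]
top [[612.36273955   0.         322.22841313]
 [  0.         612.36273955 258.60183034]
 [  0.           0.           1.        ]] [[ 2.24109177e-03 -9.99963922e-01  8.19338628e-03 -1.09385969e+02]
 [-9.97541869e-01 -2.80935745e-03 -7.00166213e-02  5.01265726e+02]
 [ 7.00371134e-02 -8.01633219e-03 -9.97512176e-01  1.42723338e+03]
 [ 0.00000000e+00  0.00000000e+00  0.00000000e+00  1.00000000e+00]]
{'time': 0.1, 'joints': array([-1.41951633,  0.42666566,  0.07385496,  1.60652927, -0.03410434,
        1.11081322, -0.06711614]), 'qd': array([-2.06043688e-03, -1.11761158e-03, -1.60961429e-03, -1.01557745e-03,
        2.06441573e-03, -6.88446993e-04, -8.03494557e-05]), 'tau': array([ 9.58465127e-03, -9.51524448e+01,  3.77180859e+00, -4.64407432e+01,
        1.96074211e-02,  6.34770608e-03,  6.23653500e-05]), 'ee_pos': array([199.8950903 , 644.33955679, 230.68927683]), 'eef_rot': array([ 1.49848956e-01,  9.88708732e-01, -5.76093787e-04, -4.80483383e-05]), 'contact_force': array([0.43969048, 0.23278311, 0.17631748]), 'torque': array([ 0.00509226, -0.02809518,  0.00581594]), 'finger_force': 0.0, 'gripper_width': 1.003693236623235} 18.700000000000003
```

View pics/top0.png

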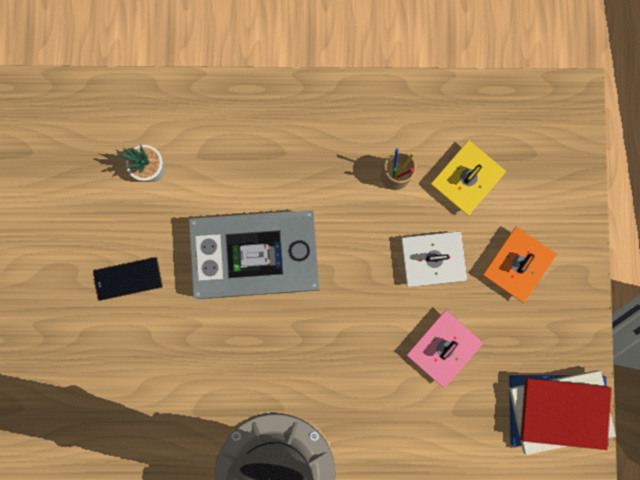

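View pics/side0.png

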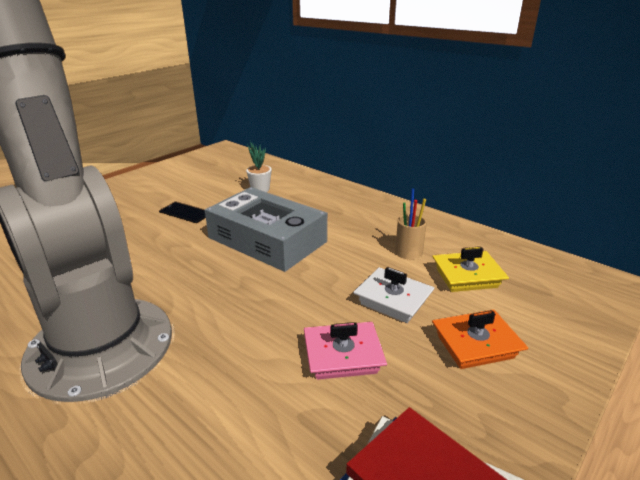

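The top view shows the box at (255,254) with its socket at the left (+y) end, and the robot base at (275,473). There are four cover-shaped things: white (435,259), yellow (468,177), orange (520,264) and pink (446,348). Only the white one at (435,259) fits the description. I'll confirm it in a crop and measure it there.

```bash
cat > h.py <<'E'
from plant import env
import numpy as np, cv2
def ray(name,uv,z):
    i=env.camera_info(name);K=i["intrinsics"];T=i["camera_from_world"];R=T[:3,:3]
    d=R.T@np.linalg.solve(K,[uv[0],uv[1],1]);c=-R.T@T[:3,3]
    return c+d*(z-c[2])/d[2]
def proj(name,p):
    i=env.camera_info(name);q=i["intrinsics"]@(i["camera_from_world"]@[*p,1])[:3];return q[:2]/q[2]
def rect(name,mask,z):
    cs,_=cv2.findContours(mask.astype(np.uint8),cv2.RETR_EXTERNAL,cv2.CHAIN_APPROX_NONE)
    c=max(cs,key=cv2.contourArea)[:,0]
    P=np.array([ray(name,p,z)[:2] for p in c],np.float32)
    return cv2.minAreaRect(P),c
E
python3 - <<'E'
from h import *
im=env.read_camera("top");np.save("top.npy",im)
hsv=cv2.cvtColor(im,cv2.COLOR_RGB2HSV)
def roi(m,a,b,c,d):
    o=np.zeros_like(m);o[b:d,a:c]=m[b:d,a:c];return o
w=roi((hsv[:,:,1]<50)&(hsv[:,:,2]>150),385,220,480,300)
(r,c)=rect("top",w,38);print("cover",r)
q=cv2.boxPoints(r);print(q)
b=roi((hsv[:,:,1]<70)&(hsv[:,:,2]>90),170,195,335,310)
b=cv2.morphologyEx(b.astype(np.uint8),cv2.MORPH_CLOSE,np.ones((5,5)))
(r2,c2)=rect("top",b,90);print("box",r2)
hh=roi(hsv[:,:,2]<95,222,225,290,280).astype(np.uint8)
hh=cv2.morphologyEx(hh,cv2.MORPH_CLOSE,np.ones((7,7)))
r3,c3=rect("top",hh,90);print("hatch",r3)
k=4
def crop(a,b,cc,d,rs):
    o=cv2.resize(im[b:d,a:cc,::-1],None,fx=k,fy=k,interpolation=cv2.INTER_CUBIC).copy()
    for r,z in rs:
        p=np.array([proj("top",[*p,z]) for p in cv2.boxPoints(r)]);p=((p-[a,b]+.5)*k).astype(int);cv2.polylines(o,[p],True,(0,0,255),1)
    return o
A=crop(390,215,480,305,[(r,38)]);B=crop(180,205,290+40,295,[(r2,90),(r3,90)])
cv2.imwrite("pics/c1.png",cv2.resize(np.hstack([A,B]),None,fx=.8,fy=.8))
E
```

```text
cover ((500.5735168457031, -368.47076416015625), (115.08163452148438, 139.4019775390625), 6.203096389770508)
[[ 435.8382  -305.39532]
 [ 450.901   -443.98114]
 [ 565.30884 -431.5462 ]
 [ 550.24603 -292.9604 ]]
box ((507.0007019042969, 47.209197998046875), (182.35214233398438, 281.9113464355469), 4.3033766746521)
hatch ((507.5897216796875, 36.682254791259766), (99.99048614501953, 141.6680145263672), 4.392266273498535)
```

View pics/c1.png

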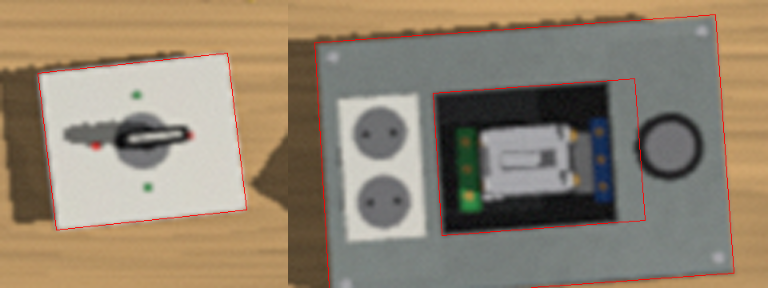

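The crop shows the white cover with red marks at the ends of the wing (94,146 and 190,135), so the wing is open, and green marks across it. Its fit is 115×139 mm, matching 116×140. The box fit is 182×282 mm, matching 180×280. The cover is at (500.5, -368.5) with yaw 6.2°, and the hatch is at about (507, 46.5) with yaw 4.35°. I'll move above the cover, going around through the reachable ring.

Request:
step_arm(
  rows=[
    {"tx": 25, "ty": -50, "twist": -0.058},
    {"tx": 25, "ty": -50, "twist": -0.058},
    {"tx": 25, "ty": -50, "twist": -0.058},
    {"tx": 25, "ty": -50, "twist": -0.058},
    {"tx": 25, "ty": -50, "twist": -0.058},
    {"tx": 25, "ty": -50, "twist": -0.058},
    {"tx": 25, "ty": -50, "twist": -0.058},
    {"tx": 25, "ty": -50, "twist": -0.058},
    {"tx": 25, "ty": -50, "twist": -0.058},
    {"tx": 25, "ty": -50, "twist": -0.058},
    {"tx": 25, "ty": -50, "twist": -0.058},
    {"tx": 25, "ty": -50, "twist": -0.058},
    {"ty": -52, "twist": -0.058},
    {"ty": -52, "twist": -0.058},
    {"ty": -52, "twist": -0.058},
    {"ty": -52, "twist": -0.058},
    {"ty": -52, "twist": -0.058},
    {"ty": -52, "twist": -0.058},
    {"ty": -52, "twist": -0.058},
    {"ty": -49, "twist": -0.058},
  ],
  gripper=0,
)

```text
$.rows[0]: bad value
```

Request:
step_arm(
  rows=[
    {"tz": -10},
    {"tz": 0},
  ],
)

```text
$.rows[0]: bad value
```

Request:
step_arm(
  rows=[
    {"tx": 25, "ty": -50, "tz": 0, "twist": -0.058},
  ],
  gripper=0,
)

```text
time: 0.28
ee_pos: [222.6, 596.2, 230.2]
eef_rot: [0.177, 0.984, -0.0, -0.001]
contact_force: [1.3, -0.7, 0.6]
gripper_width: 0.818
finger_force: 0.0
```

All four keys are needed in each row.

Request:
step_arm(
  rows=[
    {"tx": 25, "ty": -50, "tz": 0, "twist": -0.058},
    {"tx": 25, "ty": -50, "tz": 0, "twist": -0.058},
    {"tx": 25, "ty": -50, "tz": 0, "twist": -0.058},
    {"tx": 25, "ty": -50, "tz": 0, "twist": -0.058},
    {"tx": 25, "ty": -50, "tz": 0, "twist": -0.058},
    {"tx": 25, "ty": -50, "tz": 0, "twist": -0.058},
    {"tx": 25, "ty": -50, "tz": 0, "twist": -0.058},
    {"tx": 25, "ty": -50, "tz": 0, "twist": -0.058},
    {"tx": 25, "ty": -50, "tz": 0, "twist": -0.058},
    {"tx": 25, "ty": -50, "tz": 0, "twist": -0.058},
    {"tx": 25, "ty": -50, "tz": 0, "twist": -0.058},
    {"tx": 0, "ty": -52, "tz": 0, "twist": -0.058},
    {"tx": 0, "ty": -52, "tz": 0, "twist": -0.058},
    {"tx": 0, "ty": -52, "tz": 0, "twist": -0.058},
    {"tx": 0, "ty": -52, "tz": 0, "twist": -0.058},
    {"tx": 0, "ty": -52, "tz": 0, "twist": -0.058},
    {"tx": 0, "ty": -52, "tz": 0, "twist": -0.058},
    {"tx": 0, "ty": -52, "tz": 0, "twist": -0.058},
    {"tx": 0, "ty": -49, "tz": 0, "twist": -0.058},
    {"tx": 0, "ty": 0, "tz": -50, "twist": 0},
  ],
)

```text
time: 2.78
ee_pos: [500.2, -373.6, 183.2]
eef_rot: [0.669, 0.743, -0.0, 0.003]
contact_force: [0.5, 1.3, -1.1]
gripper_width: 0.499
finger_force: 0.0
```

```bash
python3 - <<'E'
from h import *
s=env.sense();R=__import__('scipy.spatial.transform',fromlist=['R']).Rotation.from_quat(s["eef_rot"]).as_matrix()
print(s["ee_pos"],np.degrees(np.arctan2(R[1,1],R[0,1])),R[:,2],s["joints"])
E
```

```text
[ 500.19873365 -373.62395227  183.16385846] 5.994071745287263 [ 0.00418185 -0.00448723 -0.99998119] [-0.03024482  0.48421256  0.7673237   1.80854289 -0.39275643  1.00126465
  0.99866784]
```

Request:
step_arm(
  rows=[
    {"tx": 0, "ty": 0, "tz": -40, "twist": 0},
    {"tx": 0, "ty": 0, "tz": -30, "twist": 0},
    {"tx": 0, "ty": 0, "tz": -10, "twist": 0},
    {"tx": 0, "ty": 0, "tz": 0, "twist": 0},
    {"tx": 0, "ty": 0, "tz": 0, "twist": 0},
  ],
)

```text
time: 3.4
ee_pos: [500.6, -368.8, 102.6]
eef_rot: [0.667, 0.745, 0.0, 0.001]
contact_force: [-0.5, 0.1, 0.1]
gripper_width: 0.502
finger_force: 0.0
```

```bash
python3 - <<'E'
from h import *
s=env.sense();R=__import__('scipy.spatial.transform',fromlist=['R']).Rotation.from_quat(s["eef_rot"]).as_matrix()
print(s["ee_pos"],np.degrees(np.arctan2(R[1,1],R[0,1])),R[:,2],s["joints"])
im=env.read_camera("side")
p=proj("side",[500.5,-368.5,87]);a,b=(p-[75,90]).astype(int);print(p,proj("side",[*s["ee_pos"]]))
cv2.imwrite("pics/c2.png",cv2.resize(im[b:b+150,a:a+150,::-1],None,fx=4,fy=4,interpolation=cv2.INTER_CUBIC))
E
```

```text
[ 500.58811822 -368.75517158  102.55821506] 6.302929493612359 [ 1.46923264e-03 -7.27784701e-04 -9.99998656e-01] [ 0.02146336  0.57688373  0.69436034  1.86857766 -0.4762195   0.86622874
  1.06264313]
[395.24241075 269.66026978] [395.91750249 263.67629361]
```

View pics/c2.png

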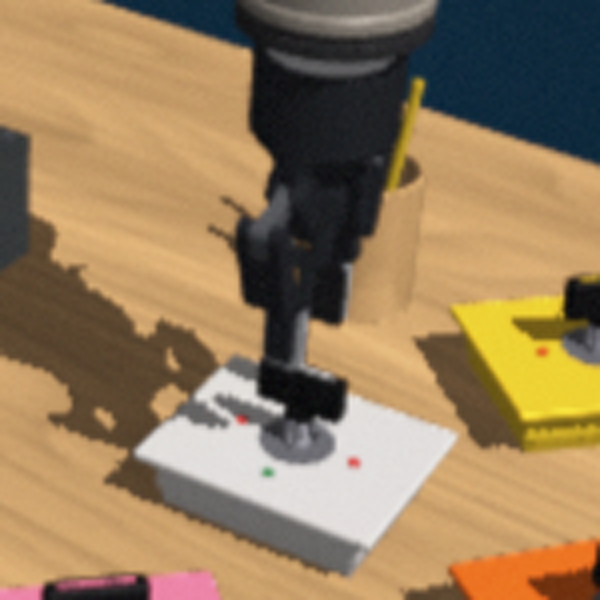

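The side crop shows the gripper right above the wing, in line with the bar at about (303,390). The two red marks sit at the bar's ends. I'll go down and grip.

Request:
step_arm(
  rows=[
    {"tx": 0, "ty": 0, "tz": -15, "twist": 0},
    {"tx": 0, "ty": 0, "tz": -15, "twist": 0},
    {"tx": 0, "ty": 0, "tz": -14, "twist": 0},
    {"tx": 0, "ty": 0, "tz": 0, "twist": 0},
    {"tx": 0, "ty": 0, "tz": 0, "twist": 0},
  ],
)

```text
time: 4.08
ee_pos: [499.9, -368.6, 57.3]
eef_rot: [0.667, 0.745, -0.0, -0.0]
contact_force: [0.3, -0.2, 0.5]
gripper_width: 0.499
finger_force: 0.0
```

Request:
step_arm(
  rows=[
    {"tx": 0, "ty": 0, "tz": 0, "twist": 0},
    {"tx": 0, "ty": 0, "tz": 0, "twist": 0},
    {"tx": 0, "ty": 0, "tz": 0, "twist": 0},
    {"tx": 0, "ty": 0, "tz": 0, "twist": 0},
    {"tx": 0, "ty": 0, "tz": 0, "twist": 0},
    {"tx": 0, "ty": 0, "tz": 0, "twist": 0},
  ],
  gripper=-1,
  grip_force=60,
)

```text
time: 4.82
ee_pos: [500.2, -368.5, 57.4]
eef_rot: [0.667, 0.745, 0.0, 0.0]
contact_force: [1.2, -0.5, 2.1]
gripper_width: 0.13
finger_force: 59.7
```

Request:
step_arm(
  rows=[
    {"tx": 0, "ty": 0, "tz": 10, "twist": 0},
    {"tx": 0, "ty": 0, "tz": 25, "twist": 0},
    {"tx": 0, "ty": 0, "tz": 40, "twist": 0},
    {"tx": 0, "ty": 0, "tz": 35, "twist": 0},
    {"tx": 0, "ty": 20, "tz": 10, "twist": 0},
    {"tx": 0, "ty": 40, "tz": 0, "twist": -0.005},
    {"tx": 1, "ty": 45, "tz": 0, "twist": -0.005},
    {"tx": 1, "ty": 45, "tz": 0, "twist": -0.005},
    {"tx": 1, "ty": 45, "tz": 0, "twist": -0.005},
    {"tx": 1, "ty": 45, "tz": 0, "twist": -0.005},
    {"tx": 1, "ty": 45, "tz": 0, "twist": -0.005},
    {"tx": 1, "ty": 45, "tz": 0, "twist": -0.003},
    {"tx": 1, "ty": 40, "tz": 0, "twist": 0},
    {"tx": 0, "ty": 30, "tz": 0, "twist": 0},
    {"tx": 0, "ty": 15, "tz": 0, "twist": 0},
    {"tx": 0, "ty": 0, "tz": 0, "twist": 0},
    {"tx": 0, "ty": 0, "tz": 0, "twist": 0},
    {"tx": 0, "ty": 0, "tz": 0, "twist": 0},
  ],
)

```text
time: 7.08
ee_pos: [507.0, 45.5, 177.4]
eef_rot: [0.68, 0.733, -0.0, 0.0]
contact_force: [0.4, -0.7, -3.0]
gripper_width: 0.13
finger_force: 59.2
```

```bash
python3 - <<'E'
from h import *
s=env.sense();R=__import__('scipy.spatial.transform',fromlist=['R']).Rotation.from_quat(s["eef_rot"]).as_matrix()
print(s["ee_pos"],np.degrees(np.arctan2(R[1,1],R[0,1])),R[:,2],s["contact_force"],s["torque"])
im=env.read_camera("side"); t=env.read_camera("top")
p=proj("side",[507,47,110]);a,b=(p-[75,90]).astype(int);print(a,b)
A=cv2.resize(im[b:b+150,a:a+150,::-1],None,fx=4,fy=4,interpolation=cv2.INTER_CUBIC)[:,:]
B=cv2.resize(t[190:320,180:330,::-1],None,fx=4,fy=4,interpolation=cv2.INTER_CUBIC)
B=cv2.copyMakeBorder(B,0,600-B.shape[0],0,0,cv2.BORDER_CONSTANT)
cv2.imwrite("pics/c3.png",cv2.resize(np.hstack([A,B]),(800,400),interpolation=cv2.INTER_AREA))
z=s["ee_pos"][2]-57.4
hsv=cv2.cvtColor(t,cv2.COLOR_RGB2HSV);w=np.zeros((480,640),bool)
w[195:315,225:305]=((hsv[:,:,1]<40)&(hsv[:,:,2]>185))[195:315,225:305]
print(z,rect("top",w,38+z)[0])
E
```

```text
[507.001783    45.47630635 177.36631909] 4.308576422495945 [-2.27453653e-05 -9.45469171e-05 -9.99999995e-01] [ 0.35379766 -0.65577992 -2.95373237] [0.03659313 0.07607881 0.02543377]
189 113
119.96631909320041 ((509.96588134765625, 1.1007766723632812), (115.45807647705078, 57.35309982299805), 0.3721925616264343)
```

View pics/c3.png

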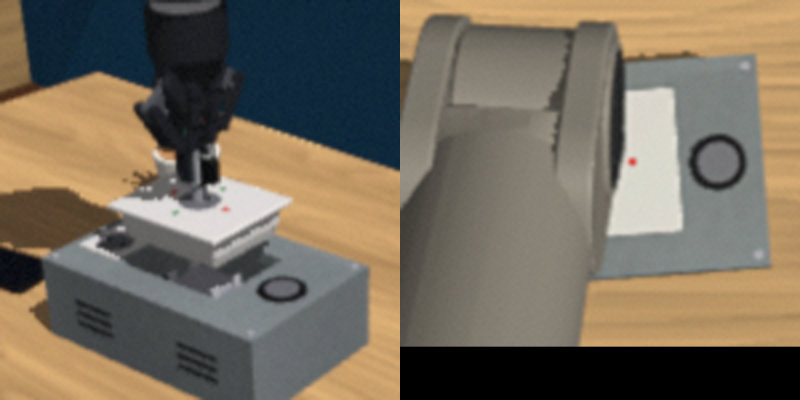

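The side view shows the cover held level over the hatch, and the top view shows its right red mark in line with the wing, so the wing is still open. I'll nudge it to my best hatch estimate (507.5, 46.5) and lower it in stages.

Request:
step_arm(
  rows=[
    {"tx": 0.5, "ty": 1, "tz": -10, "twist": 0},
    {"tx": 0, "ty": 0, "tz": -12, "twist": 0},
    {"tx": 0, "ty": 0, "tz": -6, "twist": 0},
    {"tx": 0, "ty": 0, "tz": -4, "twist": 0},
    {"tx": 0, "ty": 0, "tz": -4, "twist": 0},
    {"tx": 0, "ty": 0, "tz": -3, "twist": 0},
    {"tx": 0, "ty": 0, "tz": -3, "twist": 0},
    {"tx": 0, "ty": 0, "tz": 0, "twist": 0},
    {"tx": 0, "ty": 0, "tz": 0, "twist": 0},
  ],
)

```text
time: 8.3
ee_pos: [507.6, 47.7, 135.4]
eef_rot: [0.679, 0.734, 0.0, 0.0]
contact_force: [-0.3, -0.2, -2.8]
gripper_width: 0.128
finger_force: 59.0
```

Request:
step_arm(
  rows=[
    {"tx": 0, "ty": 0, "tz": -3, "twist": 0},
    {"tx": 0, "ty": 0, "tz": -3, "twist": 0},
    {"tx": 0, "ty": 0, "tz": -3, "twist": 0},
    {"tx": 0, "ty": 0, "tz": 0, "twist": 0},
  ],
)

```text
time: 8.8
ee_pos: [507.3, 47.6, 126.0]
eef_rot: [0.679, 0.734, -0.0, -0.0]
contact_force: [0.8, 0.6, -2.3]
gripper_width: 0.128
finger_force: 59.1
```

Request:
step_arm(
  rows=[
    {"tx": 0, "ty": 0, "tz": -3, "twist": 0},
    {"tx": 0, "ty": 0, "tz": -3, "twist": 0},
    {"tx": 0, "ty": 0, "tz": -3, "twist": 0},
    {"tx": 0, "ty": 0, "tz": 0, "twist": 0},
    {"tx": 0, "ty": 0, "tz": 0, "twist": 0},
  ],
)

```text
time: 9.43
ee_pos: [507.5, 47.6, 117.3]
eef_rot: [0.679, 0.734, -0.0, -0.0]
contact_force: [0.6, 0.3, -2.5]
gripper_width: 0.13
finger_force: 59.1
```

Request:
step_arm(
  rows=[
    {"tx": 0, "ty": 0, "tz": -1, "twist": 0},
    {"tx": 0, "ty": 0, "tz": -1, "twist": 0},
    {"tx": 0, "ty": 0, "tz": -1, "twist": 0},
    {"tx": 0, "ty": 0, "tz": 0, "twist": 0},
  ],
)

```text
time: 9.93
ee_pos: [507.6, 47.7, 114.4]
eef_rot: [0.679, 0.734, 0.0, 0.0]
contact_force: [-1.7, -0.6, 3.1]
gripper_width: 0.129
finger_force: 60.1
```

Request:
step_arm(
  rows=[
    {"tx": 0, "ty": 0, "tz": -1, "twist": 0},
    {"tx": 0, "ty": 0, "tz": -1, "twist": 0},
    {"tx": 0, "ty": 0, "tz": 0, "twist": 0},
  ],
)

```text
time: 10.3
ee_pos: [507.6, 47.7, 112.3]
eef_rot: [0.679, 0.734, 0.0, 0.0]
contact_force: [-0.6, -0.4, 3.4]
gripper_width: 0.125
finger_force: 60.1
```

```bash
python3 - <<'E'
from h import *
im=env.read_camera("side")
p=proj("side",[507,47,110]);a,b=(p-[75,90]).astype(int)
cv2.imwrite("pics/c4.png",cv2.resize(im[b+30:b+150,a:a+150,::-1],None,fx=5,fy=5,interpolation=cv2.INTER_CUBIC))
E
```

```text
(no output)
```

View pics/c4.png

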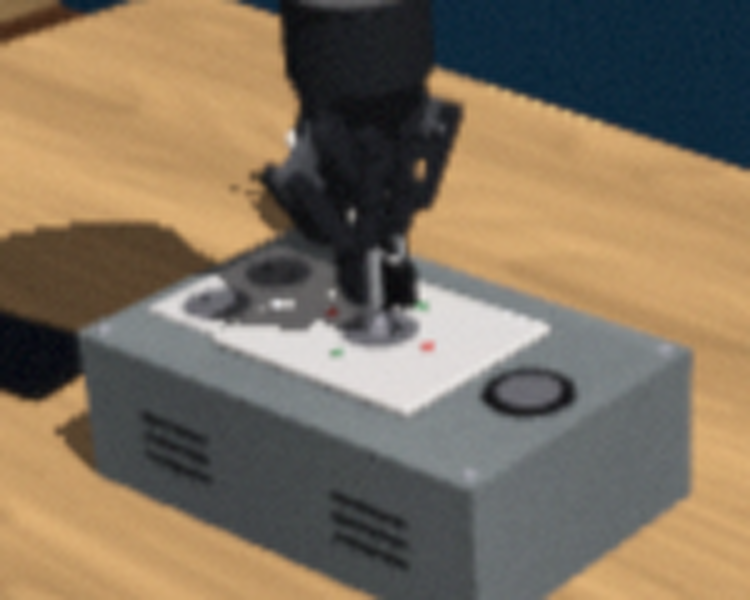

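The side view shows the cover's plate flat on the box top with the wing between the red marks, and the force flipped up by about 6 N at the expected height (115 mm). It is home. Now I'll push in and feel for the landing.

Request:
step_arm(
  rows=[
    {"tx": 0, "ty": 0, "tz": -1, "twist": 0},
    {"tx": 0, "ty": 0, "tz": -1, "twist": 0},
    {"tx": 0, "ty": 0, "tz": 0, "twist": 0},
  ],
)

```text
time: 10.72
ee_pos: [507.5, 47.7, 110.3]
eef_rot: [0.679, 0.734, -0.0, 0.0]
contact_force: [-1.4, 0.7, 4.2]
gripper_width: 0.128
finger_force: 60.2
```

Request:
step_arm(
  rows=[
    {"tx": 0, "ty": 0, "tz": -1, "twist": 0},
    {"tx": 0, "ty": 0, "tz": 0, "twist": 0},
  ],
)

```text
time: 10.98
ee_pos: [507.5, 47.7, 109.3]
eef_rot: [0.679, 0.734, 0.0, -0.0]
contact_force: [0.2, 0.6, 4.3]
gripper_width: 0.13
finger_force: 60.2
```

Request:
step_arm(
  rows=[
    {"tx": 0, "ty": 0, "tz": -1, "twist": 0},
    {"tx": 0, "ty": 0, "tz": 0, "twist": 0},
  ],
)

```text
time: 11.22
ee_pos: [507.6, 47.7, 108.3]
eef_rot: [0.679, 0.734, 0.0, 0.0]
contact_force: [-0.2, 0.6, 4.0]
gripper_width: 0.13
finger_force: 60.2
```

Request:
step_arm(
  rows=[
    {"tx": 0, "ty": 0, "tz": -1, "twist": 0},
    {"tx": 0, "ty": 0, "tz": 0, "twist": 0},
  ],
)

```text
time: 11.48
ee_pos: [507.5, 47.7, 107.3]
eef_rot: [0.679, 0.734, 0.0, -0.0]
contact_force: [1.0, 0.8, 4.2]
gripper_width: 0.132
finger_force: 60.3
```

Request:
step_arm(
  rows=[
    {"tx": 0, "ty": 0, "tz": -1, "twist": 0},
    {"tx": 0, "ty": 0, "tz": 0, "twist": 0},
  ],
)

```text
time: 11.72
ee_pos: [507.5, 47.7, 106.3]
eef_rot: [0.679, 0.734, 0.0, -0.0]
contact_force: [-0.1, 1.1, 4.9]
gripper_width: 0.127
finger_force: 60.3
```

Request:
step_arm(
  rows=[
    {"tx": 0, "ty": 0, "tz": -1, "twist": 0},
    {"tx": 0, "ty": 0, "tz": 0, "twist": 0},
  ],
)

```text
time: 11.98
ee_pos: [507.6, 47.7, 105.3]
eef_rot: [0.679, 0.734, 0.0, -0.0]
contact_force: [0.3, 0.3, 3.6]
gripper_width: 0.125
finger_force: 60.3
```

Request:
step_arm(
  rows=[
    {"tx": 0, "ty": 0, "tz": -1, "twist": 0},
    {"tx": 0, "ty": 0, "tz": 0, "twist": 0},
  ],
)

```text
time: 12.22
ee_pos: [507.5, 47.6, 104.3]
eef_rot: [0.679, 0.734, -0.0, -0.0]
contact_force: [0.9, 0.2, 5.1]
gripper_width: 0.13
finger_force: 60.4
```

Request:
step_arm(
  rows=[
    {"tx": 0, "ty": 0, "tz": -1, "twist": 0},
    {"tx": 0, "ty": 0, "tz": 0, "twist": 0},
  ],
)

```text
time: 12.48
ee_pos: [507.6, 47.7, 103.5]
eef_rot: [0.679, 0.734, 0.0, -0.0]
contact_force: [-0.8, 0.6, 9.0]
gripper_width: 0.126
finger_force: 61.1
```

It landed at about 103.8 mm: the force rose from 5 to 9 N in one step. I'll ease off 0.5 mm and turn clockwise.

Request:
step_arm(
  rows=[
    {"tx": 0, "ty": 0, "tz": 0.5, "twist": 0},
    {"tx": 0, "ty": 0, "tz": 0, "twist": -0.05},
    {"tx": 0, "ty": 0, "tz": 0, "twist": -0.1},
    {"tx": 0, "ty": 0, "tz": 0, "twist": -0.1},
    {"tx": 0, "ty": 0, "tz": 0, "twist": 0},
  ],
)

```text
time: 13.1
ee_pos: [507.7, 47.7, 103.9]
eef_rot: [0.766, 0.643, 0.0, 0.0]
contact_force: [0.9, 0.8, 5.1]
gripper_width: 0.127
finger_force: 60.4
```

```bash
cat > st.py <<'E'
from h import *
s=env.sense();R=__import__('scipy.spatial.transform',fromlist=['R']).Rotation.from_quat(s["eef_rot"]).as_matrix()
print(s["ee_pos"].round(2),np.arctan2(R[1,1],R[0,1])-.0752,s["contact_force"].round(1),s["torque"].round(3),s["joints"][-1])
E
python3 st.py
```

```text
[507.74  47.69 103.91] -0.24986458759277985 [0.9 0.8 5.1] [ 0.148 -0.176 -0.081] 0.01998477943793085
```

Request:
step_arm(
  rows=[
    {"tx": 0, "ty": 0, "tz": 0, "twist": -0.1},
    {"tx": 0, "ty": 0, "tz": 0, "twist": -0.1},
    {"tx": 0, "ty": 0, "tz": 0, "twist": -0.1},
    {"tx": 0, "ty": 0, "tz": 0, "twist": -0.1},
    {"tx": 0, "ty": 0, "tz": 0, "twist": -0.1},
    {"tx": 0, "ty": 0, "tz": 0, "twist": -0.1},
    {"tx": 0, "ty": 0, "tz": 0, "twist": 0},
  ],
)

```text
time: 13.98
ee_pos: [508.1, 47.6, 104.0]
eef_rot: [0.922, 0.388, 0.0, 0.0]
contact_force: [2.9, 0.6, 5.5]
gripper_width: 0.13
finger_force: 60.5
```

```bash
python3 st.py
```

```text
[508.13  47.56 104.  ] -0.8499644538378289 [2.9 0.6 5.5] [ 0.065 -0.661 -0.039] -0.4570593170604969
```

Request:
step_arm(
  rows=[
    {"tx": 0, "ty": 0, "tz": 0, "twist": -0.1},
    {"tx": 0, "ty": 0, "tz": 0, "twist": -0.1},
    {"tx": 0, "ty": 0, "tz": 0, "twist": -0.1},
    {"tx": 0, "ty": 0, "tz": 0, "twist": -0.1},
    {"tx": 0, "ty": 0, "tz": 0, "twist": -0.1},
    {"tx": 0, "ty": 0, "tz": 0, "twist": -0.1},
    {"tx": 0, "ty": 0, "tz": 0, "twist": -0.1},
    {"tx": 0, "ty": 0, "tz": 0, "twist": -0.03},
    {"tx": 0, "ty": 0, "tz": 0, "twist": 0},
    {"tx": 0, "ty": 0, "tz": 0, "twist": 0},
  ],
)

```text
time: 15.22
ee_pos: [508.4, 47.2, 104.2]
eef_rot: [0.999, 0.034, 0.001, 0.0]
contact_force: [3.8, -1.6, 5.9]
gripper_width: 0.131
finger_force: 60.5
```

```bash
python3 st.py
```

```text
[508.4   47.21 104.17] -1.5786323742838244 [ 3.8 -1.6  5.9] [-0.475 -1.008 -0.071] -1.0166721413283415
```

It turned 1.58 rad with little torque. Next I'll ease up into the detent.

Request:
step_arm(
  rows=[
    {"tx": 0, "ty": 0, "tz": 1, "twist": 0},
    {"tx": 0, "ty": 0, "tz": 1, "twist": 0},
    {"tx": 0, "ty": 0, "tz": 1, "twist": 0},
    {"tx": 0, "ty": 0, "tz": 0, "twist": 0},
  ],
)

```text
time: 15.72
ee_pos: [507.7, 47.5, 106.9]
eef_rot: [0.999, 0.034, 0.0, 0.0]
contact_force: [3.7, -1.2, 4.4]
gripper_width: 0.126
finger_force: 60.3
```

```bash
python3 st.py
```

```text
[507.72  47.54 106.93] -1.5783385158178016 [ 3.7 -1.2  4.4] [-0.471 -0.978 -0.066] -1.0205854464828787
```

Request:
step_arm(
  rows=[
    {"tx": 0, "ty": 0, "tz": 1, "twist": 0},
    {"tx": 0, "ty": 0, "tz": 0, "twist": 0},
  ],
)

```text
time: 15.98
ee_pos: [507.5, 47.7, 107.8]
eef_rot: [0.999, 0.034, 0.0, -0.0]
contact_force: [3.6, -2.8, 4.8]
gripper_width: 0.13
finger_force: 60.3
```

Request:
step_arm(
  rows=[
    {"tx": 0, "ty": 0, "tz": 0, "twist": 0},
    {"tx": 0, "ty": 0, "tz": 0, "twist": 0},
    {"tx": 0, "ty": 0, "tz": 0, "twist": 0},
    {"tx": 0, "ty": 0, "tz": 0, "twist": 0},
  ],
  gripper=-0.3,
)

```text
time: 16.48
ee_pos: [507.3, 47.7, 107.7]
eef_rot: [0.999, 0.034, -0.0, -0.0]
contact_force: [-0.1, 0.2, -0.1]
gripper_width: 0.348
finger_force: 0.0
```

Request:
step_arm(
  rows=[
    {"tx": 0, "ty": 0, "tz": 10, "twist": 0},
    {"tx": 0, "ty": 0, "tz": 20, "twist": 0},
    {"tx": 0, "ty": 0, "tz": 30, "twist": 0},
    {"tx": -20, "ty": 30, "tz": 40, "twist": 0},
    {"tx": -20, "ty": 40, "tz": 10, "twist": 0},
    {"tx": -20, "ty": 50, "tz": 0, "twist": 0},
    {"tx": -20, "ty": 50, "tz": 0, "twist": 0},
    {"tx": 0, "ty": 0, "tz": 0, "twist": 0},
  ],
)

```text
time: 17.48
ee_pos: [427.8, 219.2, 215.2]
eef_rot: [0.999, 0.037, 0.0, -0.0]
contact_force: [-0.0, -1.7, 0.3]
gripper_width: 0.349
finger_force: 0.0
```

```bash
python3 - <<'E'
from h import *
im=env.read_camera("side"); t=env.read_camera("top")
p=proj("side",[507,47,110]);a,b=(p-[75,90]).astype(int)
A=cv2.resize(im[b+30:b+150,a:a+150,::-1],(500,400),interpolation=cv2.INTER_CUBIC)
B=cv2.resize(t[200:320,215:305,::-1],(300,400),interpolation=cv2.INTER_CUBIC)
cv2.imwrite("pics/c5.png",np.hstack([A,B]));print(env.sense()["contact_force"])
E
```

```text
[ 0.95122156 -0.03786376 -0.15575424]
```

View pics/c5.png

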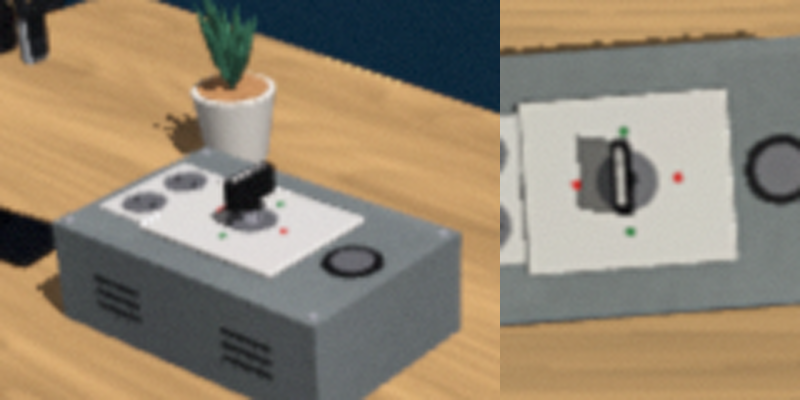

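The cover lies flush in the hatch. The wing points to the green marks (top crop: marks at (624,131) and (630,231), bar at 620–624) and sits sprung up. The phone and plant are where they were, and the robot is clear. Handing in.

```bash
python3 -c "
from plant import env
print(env.hand_in())"
```

```text
the job is handed in; nothing more can be done
None
```

I handed the job in at about 17.6 s: the cover is home in the hatch, and the wing is turned a quarter turn clockwise and sprung up in its locked detent. The wrist force I read stayed at 9 N or less, and the hand-in gave no verdict.

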